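Gauge the basket post in the tapered slot

TASK

Find out how thick the basket's loose aluminium post is: stand it upright on the gauge's plate in the wide end of the slot, slide it gently towards the narrow end until it wedges firmly between the two bars, and leave it standing wedged there. Then slide the gauge's pointer back by its knob until the blade just touches the post, without pushing the post out of its wedge or leaning on it, to leave the reading, and let go. Do not disturb the other things on the ledge.

Things in the scene. Friction and masses are not known exactly. Their poses are not given: they have to be found in the camera images.
- post_center (a point): Centre (half-way up) of the loose basket post: a plain aluminium cylinder 90 mm tall, between 15 and 21 mm thick (not known better: that is what is gauged), about 70 g, standing upright on the ledge at the start.
- gauge: The gauge, fixed to the ledge. Origin: underside of its plate; x runs along the slot from wide to narrow end, y from the slot to the pointer's knob, z up. Plate: x -107 to 107, y -59 to 71 mm, top 6 mm up. A straight steel bar on it has its slot face at y = +10 mm, parallel to x (x -75 to 75), is 16 mm thick, its top 36 mm above the ledge. The slanted jaw faces it.
- slot_entry (a point): Point on the plate's top in the wide end of the slot where the post can be set down: at x = -60, y = -4 mm of the gauge. The slot is open above, and here at least 27 mm wide: clear from y = +10 mm to y = -17 mm or beyond.
- jaw: The slanted steel bar (150 x 20 x 30 mm, top 36 mm above the ledge) across the slot; its face nears the straight bar by 1 mm in 4 mm towards +x. Origin on the plate's top near its middle, axes as the gauge's. Bolted anew each time, up to 20 mm either way. Wedging (post on both bars, resisting) may come at gauge x -25 to 40 mm, found by feel: an 8 to 11 N push seats it; over 25 N on the jaw is too much.
- pointer (a joint): How far the pointer has been slid from its rest at the narrow end, along -x of the gauge (0 to 0.115 m). It slides with about 1.5 N of friction, stays where it is left, and starts within 15 mm of its rest.
- pointer_face (a point): Middle of the blade's face that meets the post: the blade (6 mm thick in x, 8 mm high, 40 to 48 mm above the ledge) reaches across over the slot; this face looks to -x of the gauge. The point lies 1 mm to the +y side of the slot's x axis.
- pointer_knob (a point): Centre of the pointer's knob, an upright black block 12 mm (x) by 14 mm (y), 42 to 63 mm above the ledge, on a carriage 22 mm (x) by 18 mm (y) whose top is 42 mm above the ledge. It is 49 mm from the slot's axis towards +y of the gauge; its centre is 11 mm behind the blade's face (towards +x).
- flowerpot: Empty flowerpot, 112 mm across, 92 mm tall, loose; leave alone. Origin: centre of its underside.
- strainer: Steel tea strainer, 72 mm bowl, 30 mm high, with a 115 mm wire handle, loose; leave alone. Origin: under the bowl.
- clothespin: Black clothespin, 75 mm long, loose; leave alone. Origin: centre of its underside.
- dustpan: Green dustpan, 200 mm square with a 120 mm handle, loose; leave alone. Origin: centre of its underside.

How it is judged:
On the way, in this order (a step that is already met when the one before it is completed fails the run):
1. the post, standing on the plate, is pressed into the narrowing slot so that it bears on the jaw with over 2 N, where it wedges (3 mm short to 8 mm tighter) (contact force between post and jaw above 2 N and x of post_center in the frame of jaw between 0.0059 and 0.0169 m and z of post_center in the frame of gauge below 0.056 m and angle between post_center's own z axis and vertical below 0.12 rad), for 0.2 s.
2. the pointer's blade is brought to the wedged post (gap under 3 mm) (horizontal distance between pointer_face and post_center below 0.012 m and x of post_center in the frame of jaw above 0.0049 m), for 0.2 s.
At the end, for the whole second after the job is handed in: The post stands upright (within 7 degrees) on the plate (within 5 mm), still wedged in the slot (4 mm short of to 8 mm tighter than where it first wedges), at rest, and the pointer's blade stands within 3 mm of it (all of step 2 and x of post_center in the frame of jaw below 0.0169 m and z of post_center in the frame of gauge below 0.056 m and angle between post_center's own z axis and vertical below 0.12 rad and linear speed of post below 0.01 m/s); the robot touches nothing.
It fails at once if the post is jammed against the jaw with over 25 N (contact force between post and jaw above 25 N).
It fails at once if the post is rammed on the gauge's plate, bar or pointer with over 60 N (contact force between post and gauge above 60 N).
It fails at once if the blade leans on the post with over 10 N (contact force between pointer and post above 10 N).
It fails at once if a bystander is moved over 20 mm (distance of any of flowerpot, strainer, clothespin, dustpan from where it was at the start of the episode above 0.02 m).
It also fails if it takes over 72 s, if anything falls off the work surface, if the arm or the gripper's body presses on something with over 40 N, if the wrist force passes 120 N, or if a joint passes its speed limit or range.

ROBOT

A 6-joint arm with a two-finger parallel gripper is mounted at the origin on the work surface. World frame = base frame: x ahead of the robot, y to its left, z up, the work surface at z = 0. Lengths are in m, angles in rad, forces in N, time in s.
With the tool pointing down it reaches from about 0.225 to 0.875 m from the base axis. Payload 3.4 kg.
Tool frame: the origin (TCP) lies between the finger pads; the fingertips stand 14 mm ahead of it and the grasp point (between the pads) lies 5 mm behind it; z points along the fingers, y is the direction in which the jaws open and shut (so a half turn about z gives the same grasp; the last joint's range is limited). The gripper opens to 85 mm and grips with 20 to 120 N. Pads are 22 mm wide; open, the fingers measure 114 mm over their backs; the gripper's body (76 mm by 85 mm) begins 54 mm behind the grasp point. The pads swing forward as they close: fully open they stand 13 mm farther back than shut.
Start: joints at [-1.38, 0.276, 1.505, -0, 1.361, -0.121], TCP at [0.176, -0.547, 0.245] pointing down, gripper open.
Joint ranges: [-2.89, 2.89], [-0.75, 2.08], [0.22, 2.7], [-1.18, 4.32], [0.11, 2.71], [-2.7, 2.7]. Speed limits (rad/s): [2.57, 2.57, 3.14, 3.14, 3.14, 3.14].

INTERFACE

Orientations are given as a unit quaternion [w, x, y, z].
In Python, from rig import manip, get_image, job gives the robot as it stands. The module is installed in compiled form; this text tells all that it offers.
- The arm moves only by the tool step_arm, never from a script. Its argument "moves" is one flat list of numbers, 5 for each row, row after row: the shift along the tool's x, y, z as a fraction of full scale, then the turn about the tool's z as a fraction of full scale, then the gripper's target within -1 to 1 (shut at 1, half-way at 0, fully open at -1). In form: [dx, dy, dz, twist, hand, dx, dy, dz, twist, hand, ...]. A call has 1 to 5 rows; each row is the pose to reach, as a shift and turn from the pose commanded when the call began, along the tool's axes at that moment, turning the shorter way round; what a row does not reach only later rows make up. Full scale, the value 1, is 500 mm for a shift and pi rad for a turn. A row lasts 1/10 s, in which the tool goes at most 50 mm and 8.59 degrees, less where a joint would pass 70% of its speed; a pose out of reach is approached as far as the arm can. A call with a number of a shift or a turn outside -1 to 1 is refused whole. A call with a gripper value outside its range is refused whole. The fingers move at their own pace and stop on an object; "force" is the grip in N (left out, the last holds). Time passes only in rows, so rows that repeat a pose let the fingers close. It gives the time, the measured TCP pose, the force and the opening at its end, in the units of the state.
- manip.get_state(): the state, without advancing time (a new reading comes with each control period).
- get_image(name): name is "side" or "top"; returns a dict with "frame" (480x640x3 uint8, blue, green, red), "fx", "fy", "cx", "cy" (pixels), "k1" (the pictures are not rectified: a ray, as slopes to the right and down, at radius r is drawn at 1 + k1 r^2 times it, then the intrinsics apply), "rvec" (rotation vector, rad) and "tvec" (3), from world to camera coordinates, as OpenCV has them. Camera axes: x right, y down, z forward; pixel columns grow to the right and rows downward; lengths in m; the calibration is good to about 2 mm. A picture is of the moment at which its call begins. There is no depth.
- job.sign_off(): hands the job in, once; it reports no verdict.
The state is a dict: "clock": time; "qpos": joint angles; "qd": joint speeds; "effort": joint torques, N m; "position": TCP position; "ee_rot": TCP orientation; "contact_force": force on the tool from outside, world axes, zero at the start; "moment": the same for the moment, N m; "width": finger opening in m.
Only numpy, scipy, OpenCV 4.12 (cv2) and the standard library are available. Lean on these libraries where they do the work, as an engineer would, in place of code of your own. Each camera call takes 0.05 s, during which the arm holds its last target. There are 200 camera calls.

## Working session

There is one attempt and no reset: what is moved stays moved. The work goes in short steps, Python scripts to look and compute and a tool call to move; the robot and the scene stay as the last step left them, time stands still between calls to the robot, and variables do not carry over. Pictures are saved under pics/ and viewed, about 8 in all and at most 12, crops included, and the job is handed in when it is done.

Besides the shell and the picture viewer there is one more tool, called as name(argument=value, ...) on one line, values as JSON. step_arm: Moves the arm, as the interface text tells. Its arguments: {"type":"object","properties":{"moves":{"type":"array","items":{"type":"number","minimum":-1,"maximum":1}},"force":{"type":"number"}},"required":["moves"]}

```bash
mkdir -p pics
cat > h.py <<'E'
import numpy as np, cv2
from rig import manip, get_image, job
def cam(n):
    d=get_image(n); d['R']=cv2.Rodrigues(np.array(d['rvec'],float))[0]; d['t']=np.array(d['tvec'],float).ravel(); return d
def ray(d,u,v):
    x=np.array([(u-d['cx'])/d['fx'],(v-d['cy'])/d['fy']]); p=x.copy()
    for _ in range(30): p=x/(1+d['k1']*(p@p))
    o=-d['R'].T@d['t']; return o,d['R'].T@np.array([p[0],p[1],1.])
def onz(d,u,v,z):
    o,r=ray(d,u,v); return o+r*(z-o[2])/r[2]
def proj(d,P):
    c=d['R']@np.array(P,float)+d['t']; p=c[:2]/c[2]; p=p*(1+d['k1']*(p@p)); return np.array([p[0]*d['fx']+d['cx'],p[1]*d['fy']+d['cy']])
E
python3 - <<'E'
from h import *
for n in('top','side'):
    d=cam(n); cv2.imwrite(f'pics/{n}1.png',d['frame']); np.save(f'{n}.npy',d,allow_pickle=True)
    print(n,-d['R'].T@d['t'],d['R'],d['fx'],d['k1'])
print(manip.get_state())
E
```

```text
top [0.53212525 0.02011084 1.30608745] [[ 0.02539327 -0.99967085  0.00365603]
 [-0.99885727 -0.02552038 -0.04040861]
 [ 0.04048862 -0.00262574 -0.99917655]] 462.30361588060936 -0.08168093762952172
side [ 0.39525818 -0.85049265  0.7467355 ] [[ 0.98230673 -0.18606285  0.02130979]
 [-0.09446834 -0.59053146 -0.80146636]
 [ 0.16170722  0.7852727  -0.59766007]] 530.8962077760766 0.019449201151071835
{'clock': 0.1, 'qpos': array([-1.38001485e+00,  2.76510852e-01,  1.50600529e+00, -5.95420289e-06,
        1.36070205e+00, -1.20983792e-01]), 'qd': array([-2.00410667e-04, -1.04451342e-03, -3.78148170e-03,  7.07257708e-04,
       -2.05195353e-05,  6.55965117e-04]), 'effort': array([ 1.15663202e-03, -4.17698050e+01, -2.46404690e+01, -2.74217127e-04,
        5.84703012e-03,  1.96449001e-06]), 'position': array([ 0.17629092, -0.54683569,  0.24453861]), 'ee_rot': array([-8.12169636e-04,  9.87874462e-01,  1.55252655e-01, -3.12681986e-05]), 'contact_force': array([-0.07468221, -0.73501527,  0.44423751]), 'moment': array([ 0.01452865, -0.00716525, -0.05228837]), 'width': 0.08528381608736373}
```

View pics/top1.png

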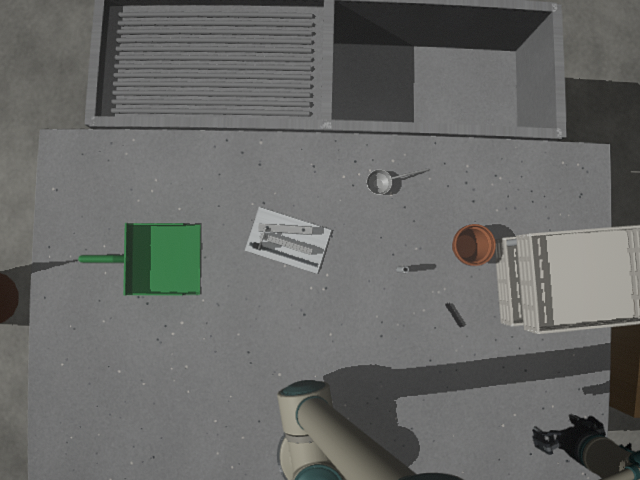

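View pics/side1.png

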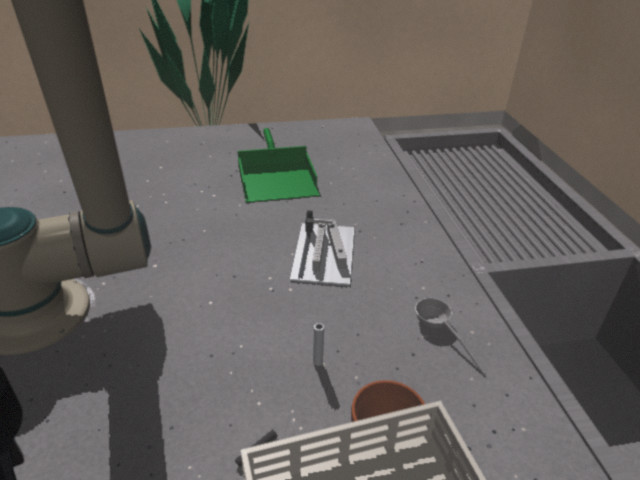

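The top view has the post near (403,268), the gauge plate around (289,240), and the pot, clothespin and strainer to its right. The side view has the post at (319,345) and the gauge at (323,253). The black pointer knob is at the gauge's far end, about (310,217).

Run:
```python
from h import *
t=np.load('top.npy',allow_pickle=True).item(); s=np.load('side.npy',allow_pickle=True).item()
a=cv2.resize(t['frame'][195:285,235:345],None,fx=5,fy=5,interpolation=cv2.INTER_CUBIC)[:,:]
b=cv2.resize(s['frame'][200:380,280:365],None,fx=3.1,fy=3.1,interpolation=cv2.INTER_CUBIC)
H=600; c=np.zeros((H,800,3),np.uint8); c[:a.shape[0],:525]=a[:,:525]; c[:b.shape[0],530:530+b.shape[1]]=b[:H]
p=cv2.resize(t['frame'][255:283,390:450],None,fx=5,fy=5,interpolation=cv2.INTER_CUBIC); c[455:455+p.shape[0],:p.shape[1]]=p
cv2.imwrite('pics/crop1.png',c)
# plate by mask
for n,d,roi in(('top',t,(195,285,235,345)),('side',s,(205,300,280,365))):
    g=cv2.cvtColor(d['frame'],cv2.COLOR_BGR2GRAY); m=np.zeros_like(g); r=roi
    m[r[0]:r[1],r[2]:r[3]]=(g[r[0]:r[1],r[2]:r[3]]>170)*255
    m=cv2.morphologyEx(m,cv2.MORPH_CLOSE,np.ones((9,9)))
    k=max(cv2.findContours(m,0,2)[0],key=cv2.contourArea)
    q=cv2.boxPoints(cv2.minAreaRect(k)) if n=='top' else cv2.approxPolyDP(k,5,True)[:,0]
    P=np.array([onz(d,*x,0.006) for x in q]); print(n,q.tolist(),P.round(4).tolist())
    if n=='top': print(np.linalg.norm(P-np.roll(P,1,0),axis=1))
```

```text
top [[245.02467346191406, 250.0478973388672], [258.8185729980469, 206.9419403076172], [330.33526611328125, 229.82728576660156], [316.5413513183594, 272.9332275390625]] [[0.5746, 0.2182, 0.006], [0.6976, 0.1831, 0.006], [0.6378, -0.0207, 0.006], [0.5155, 0.0151, 0.006]]
[0.21154429 0.12788121 0.21236276 0.12747346]
side [[302, 224], [290, 278], [348, 283], [353, 228], [338, 226], [347, 270], [337, 270], [329, 246], [325, 275], [315, 278], [316, 246], [305, 242]] [[0.5744, 0.2164, 0.006], [0.5153, 0.0175, 0.006], [0.6351, -0.0188, 0.006], [0.6949, 0.1799, 0.006], [0.6604, 0.1941, 0.006], [0.643, 0.0242, 0.006], [0.6213, 0.0278, 0.006], [0.6218, 0.1171, 0.006], [0.5918, 0.0152, 0.006], [0.5685, 0.0088, 0.006], [0.5918, 0.1219, 0.006], [0.5691, 0.1414, 0.006]]
```

View pics/crop1.png

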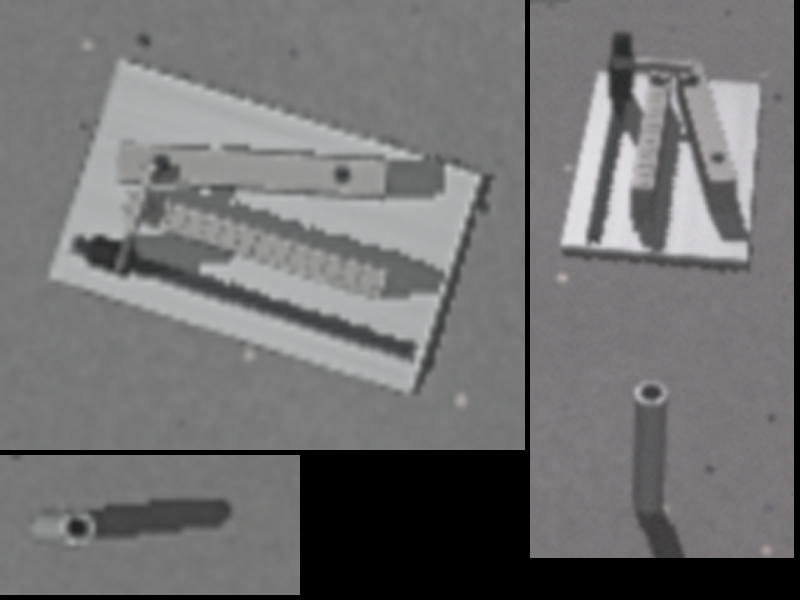

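Run:
```python
from h import *
t=np.load('top.npy',allow_pickle=True).item(); s=np.load('side.npy',allow_pickle=True).item()
def tri(a,b):
    (o1,r1),(o2,r2)=ray(t,*a),ray(s,*b); r1/=np.linalg.norm(r1); r2/=np.linalg.norm(r2)
    k=np.linalg.lstsq(np.c_[r1,-r2],o2-o1,rcond=None)[0]; p,q=o1+k[0]*r1,o2+k[1]*r2; return ((p+q)/2).round(4),np.linalg.norm(p-q)
print('post top',tri((405.4,269.4),(319,326.8)), onz(t,405.4,269.4,.09),onz(s,319,326.8,.09))
a=np.radians(16.4); ex=np.array([np.sin(a),np.cos(a),0]); ey=np.array([-np.cos(a),np.sin(a),0]); O=np.array([.6114,.0971,0])
def g(p): return ((p-O)@ex*1e3).round(1),((p-O)@ey*1e3).round(1)
tc=lambda x,y:(235+x/5,195+y/5); sc=lambda x,y:(280+(x-530)/3.1,200+y/3.1)
print('knob',tri(tc(85,243),sc(622,38)))
for nm,u,z in(('knob',tc(85,243),.063),('bar far',tc(386,272),.036),('bar near c',tc(383,297),.036),('jaw farR',tc(385,160),.036),('jaw nearR',tc(385,194),.036),('jaw nearL',tc(175,184),.036),('blade end',tc(150,185),.048)):
    print(nm,g(onz(t,*u,z)))
for nm,u,z in(('knob',sc(622,36),.063),('bar R',sc(654,190),.036),('bar L',sc(634,187),.036),('jaw L',sc(719,182),.036),('jaw R',sc(737,180),.036)): print('side',nm,g(onz(s,*u,z)))
st=manip.get_state(); w,x,y,z=st['ee_rot']
from scipy.spatial.transform import Rotation as R
r=R.from_quat([x,y,z,w]); P=tri((405.4,269.4),(319,326.8))[0]; P[2]=.245
print(r.as_matrix().round(3), r.inv().apply(P-st['position'])/.5, 'slot',O-.06*ex-.004*ey)
```

```text
post top (array([ 0.5317, -0.2184,  0.0914]), np.float64(9.614463591767422e-05)) [ 0.53162268 -0.21870072  0.09      ] [ 0.53200521 -0.21711623  0.09      ]
knob (array([0.5899, 0.1926, 0.0544]), np.float64(0.0022919816915539237))
knob (np.float64(84.4), np.float64(46.5))
bar far (np.float64(-74.4), np.float64(10.7))
bar near c (np.float64(-77.0), np.float64(24.2))
jaw farR (np.float64(-54.9), np.float64(-47.9))
jaw nearR (np.float64(-60.6), np.float64(-30.1))
jaw nearL (np.float64(51.2), np.float64(0.1))
blade end (np.float64(62.6), np.float64(5.4))
side knob (np.float64(74.9), np.float64(47.6))
side bar R (np.float64(-75.5), np.float64(8.2))
side bar L (np.float64(-73.9), np.float64(22.3))
side jaw L (np.float64(-60.8), np.float64(-36.2))
side jaw R (np.float64(-56.9), np.float64(-48.6))
[[ 0.952  0.307 -0.   ]
 [ 0.307 -0.952  0.002]
 [ 0.    -0.002 -1.   ]] [ 8.78041019e-01 -4.07169846e-01 -9.82795807e-05] slot [0.59829677 0.0384118  0.        ]
```

step_arm(moves=[0.44, -0.2, 0, -0.15, -1, 0.44, -0.2, 0, -0.15, -1, 0.44, -0.2, 0, -0.15, -1, 0.44, -0.2, 0, -0.15, -1, 0.44, -0.2, 0, -0.15, -1])

```text
clock: 0.6
position: [0.3564, -0.3824, 0.245]
ee_rot: [-0.0, 0.924, 0.382, 0.0]
contact_force: [-0.4, -0.7, 0.7]
width: 0.0853
```

```bash
cat >> h.py <<'E'
from scipy.spatial.transform import Rotation as Rot
a_=np.radians(16.4); ex=np.array([np.sin(a_),np.cos(a_),0]); ey=np.array([-np.cos(a_),np.sin(a_),0]); O=np.array([.6114,.0971,0])
def g(p): return np.array([(p-O)@ex*1e3,(p-O)@ey*1e3,p[2]*1e3]).round(1)
def to(P):
    st=manip.get_state(); w,x,y,z=st['ee_rot']; r=Rot.from_quat([x,y,z,w]); m=r.as_matrix()
    ang=np.degrees(np.arctan2(m[1,0],m[0,0]))
    print('clock',st['clock'],'pos',st['position'].round(4),'gauge',g(st['position']),'tool x ang',ang.round(2),'w',st['width'])
    print('shift',(r.inv().apply(np.array(P)-st['position'])/.5).round(4),'twist to 73.6:',-(73.6-ang)/180,'tilt',m[2].round(4),'Fgauge',[round(float(st['contact_force']@k),2) for k in(ex,ey,[0,0,1])])
E
python3 -c "
from h import *
to([.5318,-.2182,.245])"
```

```text
clock 0.6 pos [ 0.3564 -0.3824  0.245 ] gauge [-532.   109.2  245. ] tool x ang 44.92 w 0.08530683455825969
shift [4.803e-01 1.510e-02 3.000e-04] twist to 73.6: -0.1593596081102493 tilt [ 7.e-04 -7.e-04 -1.e+00] Fgauge [-0.82, 0.21, 0.69]
```

step_arm(moves=[0.48, 0.015, 0, -0.159, -1, 0.48, 0.015, 0, -0.159, -1, 0.48, 0.015, 0, -0.159, -1, 0.48, 0.015, 0, -0.159, -1, 0.48, 0.015, 0, -0.159, -1])

```text
clock: 1.1
position: [0.532, -0.2183, 0.2449]
ee_rot: [-0.0, 0.801, 0.599, 0.0]
contact_force: [-0.6, -1.1, 0.9]
width: 0.0854
```

step_arm(moves=[0, 0, 0, 0, -1, 0, 0, 0, 0, -1])

```text
clock: 1.3
position: [0.5306, -0.2198, 0.2446]
ee_rot: [-0.001, 0.801, 0.599, -0.001]
contact_force: [-0.8, -0.6, 0.1]
width: 0.0852
```

```bash
python3 -c "
from h import *
to([.5318,-.2182,.12])"
```

```text
clock 1.3 pos [ 0.5306 -0.2198  0.2446] gauge [-326.8  -12.   244.6] tool x ang 73.62 w 0.08522761851555309
shift [0.0039 0.0018 0.2492] twist to 73.6: 9.993340382937137e-05 tilt [-4.0e-04 -1.6e-03 -1.0e+00] Fgauge [-0.76, 0.62, 0.09]
```

step_arm(moves=[0.004, 0.002, 0.1, 0, -1, 0.004, 0.002, 0.2, 0, -1, 0.004, 0.002, 0.3, 0, -1, 0.004, 0.002, 0.364, 0, -1, 0.004, 0.002, 0.364, 0, -1])

```text
clock: 1.8
position: [0.5273, -0.2183, 0.0587]
ee_rot: [-0.005, 0.802, 0.597, -0.003]
contact_force: [-0.3, -0.2, -1.0]
width: 0.0854
```

step_arm(moves=[0, 0, 0, 0, 0, 0, 0, 0, 0, 0.4, 0, 0, 0, 0, 1, 0, 0, 0, 0, 1, 0, 0, 0, 0, 1], force=30)

```text
clock: 2.3
position: [0.5327, -0.2194, 0.0646]
ee_rot: [0.001, 0.801, 0.598, 0.0]
contact_force: [-0.8, -0.0, 3.6]
width: 0.0172
```

step_arm(moves=[0, 0, 0, 0, 1, 0, 0, 0, 0, 1, 0, 0, 0, 0, 1, 0, 0, 0, 0, 1, 0, 0, 0, 0, 1])

```text
clock: 2.8
position: [0.5327, -0.2194, 0.0646]
ee_rot: [0.001, 0.801, 0.598, 0.0]
contact_force: [-0.2, 0.4, 6.5]
width: 0.0173
```

Run:
```python
from h import *
to([.5318,-.2182,.12])
a=cam('top')['frame'][200:340,330:480]; b=cam('side')['frame'][230:400,240:400]
c=np.zeros((520,800,3),np.uint8); a=cv2.resize(a,(400,373)); b=cv2.resize(b,(400,425)); c[:373,:400]=a; c[:425,400:]=b
cv2.imwrite('pics/grasp.png',c)
```

```text
clock 2.8 pos [ 0.5327 -0.2194  0.0646] gauge [-325.8  -13.9   64.6] tool x ang 73.5 w 0.01733121870632444
shift [ 0.0017 -0.0022 -0.1108] twist to 73.6: -0.0005460681754027203 tilt [-7.0e-04  2.1e-03 -1.0e+00] Fgauge [0.29, 0.33, 6.5]
```

View pics/grasp.png

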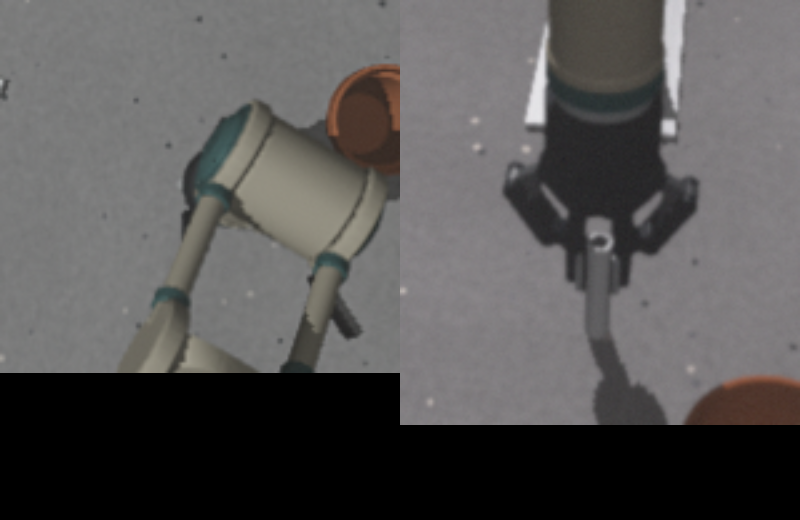

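Post held, width 17.3 mm and upright in the side view at crop (600,240). Next I lift it and carry it to the slot's wide end.

step_arm(moves=[0, 0, -0.06, 0, 1, 0, 0, -0.13, 0, 1, 0.06, 0, -0.13, 0, 1, 0.13, 0, -0.13, 0, 1, 0.2, -0.01, -0.13, 0, 1], force=40)

```text
clock: 3.4
position: [0.5564, -0.1211, 0.1287]
ee_rot: [0.001, 0.802, 0.598, 0.0]
contact_force: [-0.4, -0.2, -0.4]
width: 0.0168
```

step_arm(moves=[0.08, -0.01, 0, 0, 1, 0.16, -0.01, 0, 0, 1, 0.24, -0.01, 0, 0, 1, 0.3, -0.01, 0, 0, 1, 0.332, -0.01, 0, 0, 1])

```text
clock: 3.9
position: [0.5983, 0.0414, 0.1281]
ee_rot: [-0.0, 0.801, 0.599, 0.0]
contact_force: [0.0, -0.4, 0.2]
width: 0.017
```

step_arm(moves=[0, 0, 0, 0, 1, 0, 0, 0, 0, 1, 0, 0, 0, 0, 1])

```text
clock: 4.2
position: [0.5976, 0.0374, 0.1282]
ee_rot: [0.0, 0.802, 0.598, -0.001]
contact_force: [0.9, -0.4, -1.3]
width: 0.0167
```

Run:
```python
from h import *
to(O-.06*ex-.004*ey+[0,0,.0725])
a=cam('top')['frame'][180:290,230:390]; s=cam('side'); b=s['frame'][180:320,260:420]
c=np.zeros((600,800,3),np.uint8); a=cv2.resize(a,(400,275)); b=cv2.resize(b,(800,700)); c[:,:]=b[100:]
cv2.imwrite('pics/entry.png',c)
```

```text
clock 4.2 pos [0.5976 0.0374 0.1282] gauge [-61.1  -3.6 128.2] tool x ang 73.42 w 0.01672471768133762
shift [0.0024 0.0007 0.1113] twist to 73.6: -0.0009991656152261422 tilt [-1.e-03 -4.e-04 -1.e+00] Fgauge [-0.11, -1.02, -1.33]
```

View pics/entry.png

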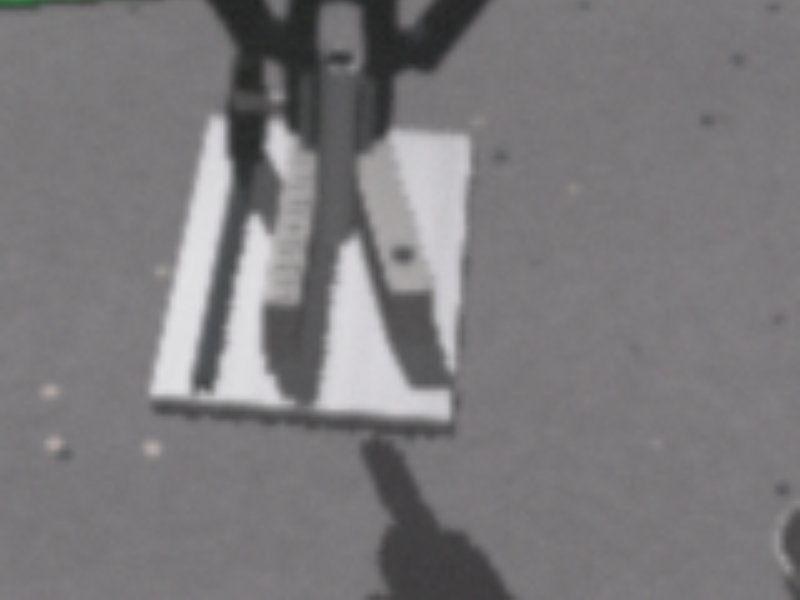

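The post hangs over the slot at the wide end, between the straight bar (face near column 310) and the jaw (near column 365). I lower it, slowly at the end.

step_arm(moves=[0.002, 0.001, 0.04, 0, 1, 0.002, 0.001, 0.08, 0, 1, 0.002, 0.001, 0.1, 0, 1, 0.002, 0.001, 0.108, 0, 1, 0.002, 0.001, 0.108, 0, 1])

```text
clock: 4.8
position: [0.5987, 0.0392, 0.074]
ee_rot: [-0.0, 0.802, 0.598, -0.0]
contact_force: [0.1, -0.3, -0.5]
width: 0.0169
```

step_arm(moves=[0, 0, 0, 0, 1, 0, 0, 0.002, 0, 1, 0, 0, 0.004, 0, 1, 0, 0, 0.004, 0, 1])

```text
clock: 5.2
position: [0.5989, 0.0397, 0.0725]
ee_rot: [0.0, 0.801, 0.598, 0.0]
contact_force: [0.3, -0.3, -1.3]
width: 0.0167
```

step_arm(moves=[0, 0, 0.002, 0, 1, 0, 0, 0.002, 0, 1, 0, 0, 0.002, 0, 1])

```text
clock: 5.5
position: [0.5988, 0.0397, 0.0713]
ee_rot: [0.0, 0.801, 0.598, -0.0]
contact_force: [1.4, -0.4, -0.2]
width: 0.017
```

step_arm(moves=[0, 0, 0.002, 0, 1, 0, 0, 0.002, 0, 1, 0, 0, 0.002, 0, 1])

```text
clock: 5.8
position: [0.599, 0.0396, 0.0706]
ee_rot: [0.0, 0.801, 0.598, 0.0]
contact_force: [-0.7, 0.3, 2.8]
width: 0.0169
```

step_arm(moves=[0, 0, 0.001, 0, 1, 0, 0, 0.001, 0, 1, 0, 0, 0.001, 0, 1])

```text
clock: 6.1
position: [0.599, 0.0397, 0.0706]
ee_rot: [0.0, 0.801, 0.598, 0.0]
contact_force: [-0.7, 0.5, 6.6]
width: 0.017
```

step_arm(moves=[0, 0, -0.002, 0, 1, 0, -0.004, -0.002, 0, 1, 0, -0.008, -0.002, 0, 1, 0, -0.008, -0.002, 0, 1, 0, -0.008, -0.002, 0, 1])

```text
clock: 6.6
position: [0.5948, 0.0408, 0.0707]
ee_rot: [-0.0, 0.801, 0.598, -0.0]
contact_force: [0.4, -0.5, 0.4]
width: 0.0166
```

step_arm(moves=[0, -0.002, 0, 0, 1, 0, -0.002, 0, 0, 1, 0, -0.002, 0, 0, 1])

```text
clock: 6.9
position: [0.5946, 0.0409, 0.0707]
ee_rot: [0.0, 0.801, 0.598, 0.0]
contact_force: [2.7, -1.3, -2.3]
width: 0.0172
```

```bash
python3 -c "
from h import *
to(O)"
```

```text
clock 6.9 pos [0.5946 0.0409 0.0707] gauge [-58.7   0.2  70.7] tool x ang 73.49 w 0.017229708022792427
shift [1.173e-01 1.000e-04 1.414e-01] twist to 73.6: -0.000637549505737272 tilt [ 0.      0.0012 -1.    ] Fgauge [-0.5, -2.93, -2.29]
```

step_arm(moves=[0, 0.001, 0, 0, 1, 0.015, 0.001, 0, 0, 1, 0.03, 0.001, 0, 0, 1, 0.045, 0.001, 0, 0, 1, 0.06, 0.001, 0, 0, 1])

```text
clock: 7.4
position: [0.6034, 0.0705, 0.0708]
ee_rot: [0.0, 0.801, 0.598, 0.0]
contact_force: [1.9, -1.6, -0.8]
width: 0.0172
```

step_arm(moves=[0, 0, 0, 0, 1, 0.006, 0, 0, 0, 1, 0.012, 0, 0, 0, 1, 0.018, 0, 0, 0, 1, 0.018, 0, 0, 0, 1])

```text
clock: 7.9
position: [0.6058, 0.0787, 0.0708]
ee_rot: [0.0, 0.801, 0.598, 0.0]
contact_force: [2.2, 0.3, -0.7]
width: 0.0169
```

Run:
```python
from h import *
to(O)
a=cam('top')['frame'][195:285,235:345]; s=cam('side'); b=s['frame'][200:300,270:370]
c=cv2.resize(b,(600,600),interpolation=cv2.INTER_CUBIC)
cv2.imwrite('pics/slide.png',c)
```

```text
clock 7.9 pos [0.6058 0.0787 0.0708] gauge [-19.3   0.2  70.8] tool x ang 73.49 w 0.016933049305055452
shift [0.0385 0.0002 0.1416] twist to 73.6: -0.0006362488196436465 tilt [ 3.e-04  2.e-04 -1.e+00] Fgauge [0.87, -2.04, -0.7]
```

View pics/slide.png

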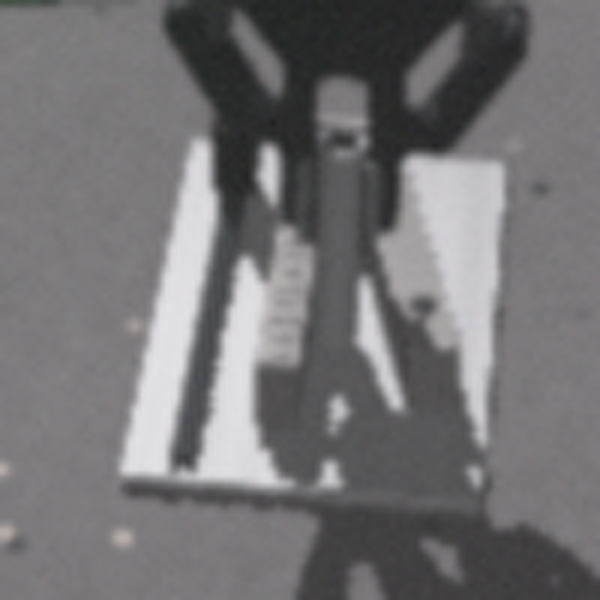

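The post stands in the slot against the straight bar, and there is still a visible gap to the jaw near (365,290). I continue by feel.

step_arm(moves=[0.006, 0, 0, 0, 1, 0.012, 0, 0, 0, 1, 0.018, 0, 0, 0, 1, 0.024, 0, 0, 0, 1, 0.024, 0, 0, 0, 1])

```text
clock: 8.5
position: [0.6092, 0.0904, 0.0708]
ee_rot: [-0.0, 0.801, 0.598, 0.0]
contact_force: [2.4, -0.6, -1.5]
width: 0.0171
```

step_arm(moves=[0.004, 0, 0, 0, 1, 0.008, 0, 0, 0, 1, 0.012, 0, 0, 0, 1, 0.016, 0, 0, 0, 1, 0.016, 0, 0, 0, 1])

```text
clock: 9.0
position: [0.6114, 0.0979, 0.0708]
ee_rot: [-0.0, 0.801, 0.598, 0.0]
contact_force: [3.0, -1.7, 0.4]
width: 0.0169
```

step_arm(moves=[0.004, 0, 0, 0, 1, 0.008, 0, 0, 0, 1, 0.012, 0, 0, 0, 1, 0.012, 0, 0, 0, 1])

```text
clock: 9.4
position: [0.6131, 0.1036, 0.0708]
ee_rot: [-0.0, 0.801, 0.598, 0.0]
contact_force: [1.6, -1.5, -1.3]
width: 0.017
```

step_arm(moves=[0.004, 0, 0, 0, 1, 0.008, 0, 0, 0, 1, 0.008, 0, 0, 0, 1])

```text
clock: 9.7
position: [0.6142, 0.1074, 0.0708]
ee_rot: [-0.0, 0.801, 0.598, 0.0]
contact_force: [2.2, -2.1, 0.1]
width: 0.017
```

step_arm(moves=[0.004, 0, 0, 0, 1, 0.008, 0, 0, 0, 1, 0.008, 0, 0, 0, 1])

```text
clock: 10.0
position: [0.6153, 0.1113, 0.0708]
ee_rot: [-0.0, 0.801, 0.598, 0.0]
contact_force: [1.8, -1.5, -0.4]
width: 0.0172
```

step_arm(moves=[0.002, 0, 0, 0, 1, 0.004, 0, 0, 0, 1, 0.006, 0, 0, 0, 1, 0.006, 0, 0, 0, 1])

```text
clock: 10.4
position: [0.6161, 0.1139, 0.0708]
ee_rot: [0.0, 0.801, 0.598, 0.0]
contact_force: [2.1, -1.8, -0.4]
width: 0.0169
```

step_arm(moves=[0.002, 0, 0, 0, 1, 0.004, 0, 0, 0, 1, 0.006, 0, 0, 0, 1, 0.006, 0, 0, 0, 1])

```text
clock: 10.8
position: [0.6169, 0.1165, 0.0707]
ee_rot: [0.0, 0.801, 0.598, -0.0]
contact_force: [2.5, -2.8, -0.2]
width: 0.0171
```

step_arm(moves=[0.002, 0, 0, 0, 1, 0.004, 0, 0, 0, 1, 0.004, 0, 0, 0, 1])

```text
clock: 11.1
position: [0.6171, 0.1173, 0.0707]
ee_rot: [0.001, 0.801, 0.599, -0.001]
contact_force: [0.8, -5.6, 0.4]
width: 0.0169
```

Resistance has started, about 5 N along the slot with motion lagging the command. From here I seat it in half-millimetre steps.

step_arm(moves=[0.001, 0, 0, 0, 1, 0.001, 0, 0, 0, 1, 0.001, 0, 0, 0, 1])

```text
clock: 11.4
position: [0.6171, 0.1174, 0.0707]
ee_rot: [0.001, 0.801, 0.599, -0.002]
contact_force: [1.1, -6.3, -0.0]
width: 0.0172
```

step_arm(moves=[0.001, 0, 0, 0, 1, 0.001, 0, 0, 0, 1, 0.001, 0, 0, 0, 1])

```text
clock: 11.7
position: [0.6171, 0.1175, 0.0708]
ee_rot: [0.001, 0.801, 0.599, -0.002]
contact_force: [0.3, -7.7, 0.9]
width: 0.0168
```

step_arm(moves=[0.001, 0, 0, 0, 1, 0.001, 0, 0, 0, 1, 0.001, 0, 0, 0, 1])

```text
clock: 12.0
position: [0.6171, 0.1177, 0.0707]
ee_rot: [0.001, 0.801, 0.599, -0.002]
contact_force: [0.0, -7.9, 1.8]
width: 0.0168
```

step_arm(moves=[0.001, 0, 0, 0, 1, 0.001, 0, 0, 0, 1, 0.001, 0, 0, 0, 1, 0.001, 0, 0, 0, 1])

```text
clock: 12.4
position: [0.6172, 0.1179, 0.0707]
ee_rot: [0.001, 0.801, 0.599, -0.002]
contact_force: [0.5, -8.9, 1.4]
width: 0.017
```

```bash
python3 -c "
from h import *
to(O)"
```

```text
clock 12.4 pos [0.6172 0.1179 0.0707] gauge [21.6  0.3 70.7] tool x ang 73.55 w 0.01699354042102596
shift [-0.0424  0.0007  0.1417] twist to 73.6: -0.00025318191431209256 tilt [-5.3e-03 -7.0e-04 -1.0e+00] Fgauge [-8.36, -2.96, 1.39]
```

step_arm(moves=[0.001, 0, 0, 0, 1, 0.001, 0, 0, 0, 1, 0.001, 0, 0, 0, 1, 0.001, 0, 0, 0, 1])

```text
clock: 12.8
position: [0.6172, 0.118, 0.0708]
ee_rot: [0.001, 0.801, 0.599, -0.003]
contact_force: [0.2, -9.8, 2.5]
width: 0.0173
```

step_arm(moves=[0.001, 0, 0, 0, 1, 0.001, 0, 0, 0, 1, 0.001, 0, 0, 0, 1, 0.001, 0, 0, 0, 1])

```text
clock: 13.2
position: [0.6172, 0.1182, 0.0707]
ee_rot: [0.002, 0.801, 0.599, -0.003]
contact_force: [-0.8, -11.0, 1.6]
width: 0.0171
```

Seated at about 11 N. Now I relax the push and open the fingers across the slot.

step_arm(moves=[-0.003, 0, 0, 0, 1, -0.006, 0, 0, 0, 1, -0.006, 0, 0, 0, 1], force=20)

```text
clock: 13.5
position: [0.6171, 0.1177, 0.0707]
ee_rot: [0.0, 0.801, 0.598, -0.001]
contact_force: [0.3, -5.4, 0.1]
width: 0.0169
```

step_arm(moves=[0, 0, 0, 0, 0.3, 0, 0, 0, 0, 0.3, 0, 0, 0, 0, 0.3, 0, 0, 0, 0, 0.1, 0, 0, 0, 0, 0.1])

```text
clock: 14.0
position: [0.6174, 0.119, 0.0707]
ee_rot: [-0.0, 0.801, 0.598, -0.0]
contact_force: [0.5, 0.7, 0.3]
width: 0.0387
```

```bash
python3 -c "
from h import *
to(O)"
```

```text
clock 14.0 pos [0.6174 0.119  0.0707] gauge [22.7  0.4 70.7] tool x ang 73.49 w 0.03865857957583949
shift [-0.0454  0.001   0.1414] twist to 73.6: -0.0005873578462215158 tilt [ 2.e-04 -4.e-04 -1.e+00] Fgauge [0.79, -0.25, 0.28]
```

step_arm(moves=[0, 0, -0.05, 0, 0.1, 0, 0, -0.14, 0, 0.1, 0, 0, -0.2, 0, 0.1, 0, 0, -0.2, 0, 0.5, 0.05, -0.04, -0.2, 0, 1])

```text
clock: 14.5
position: [0.6074, 0.146, 0.1718]
ee_rot: [0.002, 0.802, 0.597, 0.001]
contact_force: [0.1, 0.6, -0.0]
width: 0.0103
```

step_arm(moves=[0.06, -0.03, 0, 0, 1, 0.14, -0.06, 0, 0, 1, 0.16, -0.06, 0, 0, 1, 0.16, -0.06, 0, 0, 1, 0.16, -0.06, 0, 0, 1])

```text
clock: 15.0
position: [0.5992, 0.2327, 0.17]
ee_rot: [0.0, 0.801, 0.598, -0.001]
contact_force: [-0.0, -0.7, 0.4]
width: -0.0
```

Run:
```python
from h import *
to(O+.115*ex+.049*ey+[0,0,.062])
t=cam('top');s=cam('side'); np.save('s2.npy',s,allow_pickle=True); np.save('t2.npy',t,allow_pickle=True)
c=np.zeros((600,800,3),np.uint8)
c[:,:450]=cv2.resize(s['frame'][185:305,280:370],(450,600),interpolation=cv2.INTER_CUBIC)
c[:350,450:]=cv2.resize(t['frame'][195:285,240:330],(350,350),interpolation=cv2.INTER_CUBIC)
cv2.imwrite('pics/wedged.png',c)
```

```text
clock 15.0 pos [0.5992 0.2327 0.17  ] gauge [126.7  50.  170. ] tool x ang 73.51 w -1.7519584998274922e-05
shift [-0.0229  0.0022  0.216 ] twist to 73.6: -0.0005270982833887988 tilt [-1.7e-03 -8.0e-04 -1.0e+00] Fgauge [-0.65, -0.18, 0.4]
```

View pics/wedged.png

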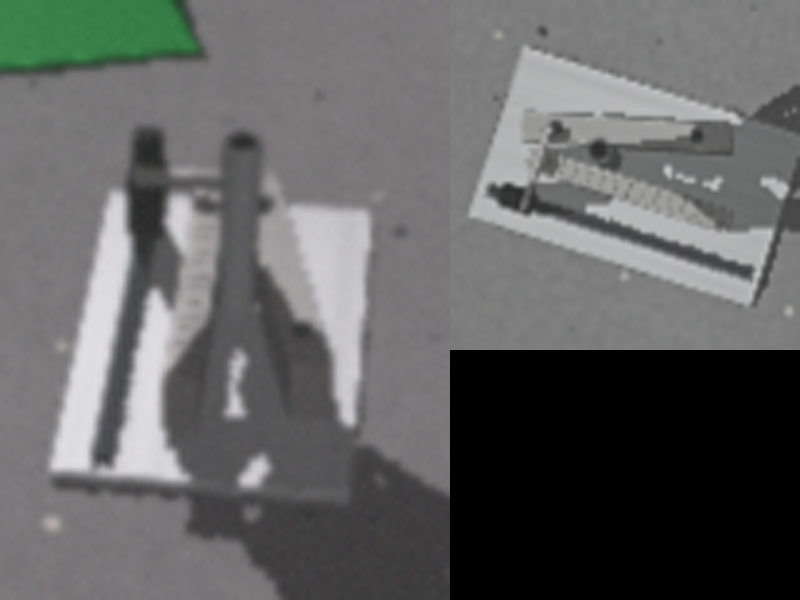

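The post is still upright and wedged (side crop, top at (242,140)), the pointer's blade is beyond it, and the knob is at (150,135). I go down behind the knob.

step_arm(moves=[0, 0.004, 0.08, 0, 1, 0, 0.004, 0.16, 0, 1, 0, 0.004, 0.2, 0, 1, 0, 0.004, 0.212, 0, 1, 0, 0.004, 0.212, 0, 1])

```text
clock: 15.6
position: [0.6013, 0.2318, 0.0641]
ee_rot: [-0.0, 0.802, 0.598, -0.001]
contact_force: [-0.2, -0.4, 1.0]
width: 0.0002
```

step_arm(moves=[0, 0, 0, 0, 1, -0.01, 0, 0, 0, 1, -0.02, 0, 0, 0, 1, -0.03, 0, 0, 0, 1, -0.03, 0, 0, 0, 1])

```text
clock: 16.1
position: [0.5969, 0.2177, 0.0653]
ee_rot: [0.0, 0.801, 0.598, 0.0]
contact_force: [-1.2, 0.4, -0.0]
width: 0.0001
```

Run:
```python
from h import *
to(O+.07*ex+.049*ey+[0,0,.064])
```

```text
clock 16.1 pos [0.5969 0.2177 0.0653] gauge [111.6  48.   65.3] tool x ang 73.46 w 0.00010742275291568262
shift [-0.0833 -0.0018  0.0026] twist to 73.6: -0.0008054523503496114 tilt [-2.e-04  4.e-04 -1.e+00] Fgauge [0.06, 1.32, -0.01]
```

step_arm(moves=[-0.012, 0, 0.002, 0, 1, -0.024, 0, 0.002, 0, 1, -0.036, 0, 0.002, 0, 1, -0.044, 0, 0.002, 0, 1, -0.044, 0, 0.002, 0, 1])

```text
clock: 16.6
position: [0.5906, 0.1969, 0.0637]
ee_rot: [-0.0, 0.802, 0.598, -0.0]
contact_force: [0.5, 0.0, 0.1]
width: -0.0002
```

step_arm(moves=[-0.008, 0, 0, 0, 1, -0.016, 0, 0, 0, 1, -0.024, 0, 0, 0, 1, -0.03, 0, 0, 0, 1, -0.03, 0, 0, 0, 1])

```text
clock: 17.1
position: [0.5864, 0.1824, 0.0638]
ee_rot: [0.0, 0.801, 0.598, -0.0]
contact_force: [0.6, 0.1, -0.6]
width: 0.0002
```

Run:
```python
from h import *
to(O+.0591*ex+.049*ey+[0,0,.064])
s=cam('side'); t=cam('top')
c=np.zeros((600,800,3),np.uint8)
c[:,:450]=cv2.resize(s['frame'][185:305,280:370],(450,600),interpolation=cv2.INTER_CUBIC)
c[:350,450:]=cv2.resize(t['frame'][195:285,240:330],(350,350),interpolation=cv2.INTER_CUBIC)
cv2.imwrite('pics/push.png',c)
```

```text
clock 17.1 pos [0.5864 0.1824 0.0638] gauge [74.8 48.1 63.8] tool x ang 73.47 w 0.00016859285183831672
shift [-0.0313 -0.0018 -0.0004] twist to 73.6: -0.0007000249692813851 tilt [-8.e-04 -1.e-04 -1.e+00] Fgauge [0.29, -0.57, -0.62]
```

View pics/push.png

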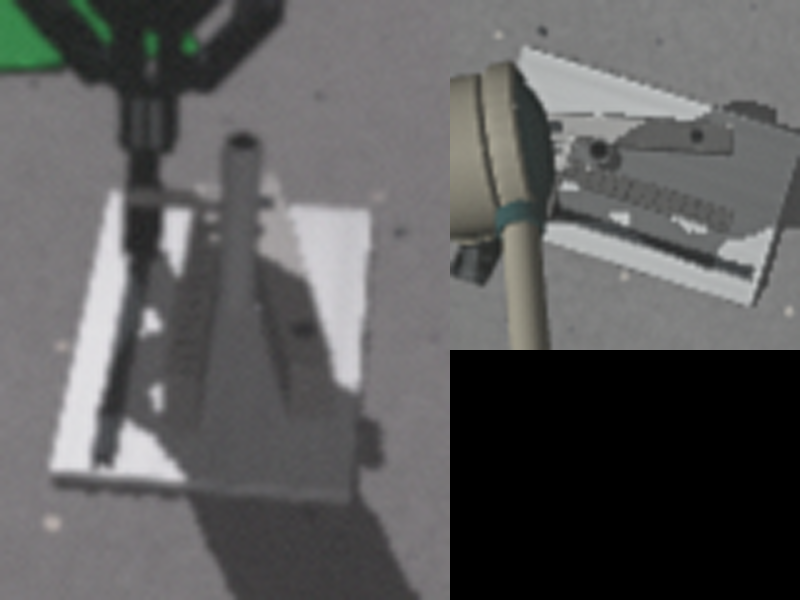

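The blade has moved back with the knob, now at crop row 200, and the post has not moved. From here I go slowly and watch the force.

step_arm(moves=[-0.006, 0, 0, 0, 1, -0.012, 0, 0, 0, 1, -0.016, 0, 0, 0, 1, -0.016, 0, 0, 0, 1])

```text
clock: 17.6
position: [0.5842, 0.175, 0.0638]
ee_rot: [0.0, 0.801, 0.598, -0.0]
contact_force: [-0.6, -0.1, 0.2]
width: -0.0001
```

step_arm(moves=[-0.002, 0, 0, 0, 1, -0.004, 0, 0, 0, 1, -0.004, 0, 0, 0, 1])

```text
clock: 17.9
position: [0.5838, 0.1734, 0.0638]
ee_rot: [0.0, 0.801, 0.598, -0.0]
contact_force: [0.1, 1.7, 0.2]
width: 0.0003
```

step_arm(moves=[-0.002, 0, 0, 0, 1, -0.004, 0, 0, 0, 1, -0.004, 0, 0, 0, 1])

```text
clock: 18.2
position: [0.5831, 0.1714, 0.0638]
ee_rot: [0.0, 0.801, 0.598, -0.0]
contact_force: [-0.2, 1.9, 0.2]
width: -0.0004
```

Run:
```python
from h import *
to(O+.0591*ex+.049*ey+[0,0,.064])
```

```text
clock 18.2 pos [0.5831 0.1714 0.0638] gauge [63.3 48.1 63.8] tool x ang 73.48 w -0.00039080542185705345
shift [-0.0084 -0.0018 -0.0004] twist to 73.6: -0.0006499668675762078 tilt [-2.e-04  1.e-04 -1.e+00] Fgauge [1.78, 0.71, 0.25]
```

step_arm(moves=[-0.002, 0, 0, 0, 1, -0.002, 0, 0, 0, 1])

```text
clock: 18.4
position: [0.5829, 0.1704, 0.0638]
ee_rot: [0.0, 0.801, 0.598, -0.0]
contact_force: [0.2, 0.7, 0.2]
width: 0.0002
```

step_arm(moves=[-0.002, 0, 0, 0, 1, -0.002, 0, 0, 0, 1])

```text
clock: 18.6
position: [0.5825, 0.1695, 0.0638]
ee_rot: [0.0, 0.801, 0.598, -0.0]
contact_force: [-0.9, 1.3, -0.1]
width: 0.0001
```

step_arm(moves=[-0.001, 0, 0, 0, 1, -0.001, 0, 0, 0, 1, -0.001, 0, 0, 0, 1])

```text
clock: 18.9
position: [0.5824, 0.1691, 0.0638]
ee_rot: [0.0, 0.801, 0.598, -0.0]
contact_force: [0.8, 0.6, -0.3]
width: -0.0001
```

Run:
```python
from h import *
to(O+.0591*ex+.049*ey+[0,0,.064])
s=cam('side')
cv2.imwrite('pics/near.png',cv2.resize(s['frame'][195:265,300:350],(500,600)[:2] if 0 else (430,600),interpolation=cv2.INTER_CUBIC))
```

```text
clock 18.9 pos [0.5824 0.1691 0.0638] gauge [60.9 48.1 63.8] tool x ang 73.48 w -7.929065521118845e-05
shift [-0.0036 -0.0018 -0.0005] twist to 73.6: -0.0006440102975596397 tilt [-2.e-04  0.e+00 -1.e+00] Fgauge [0.82, -0.55, -0.25]
```

View pics/near.png

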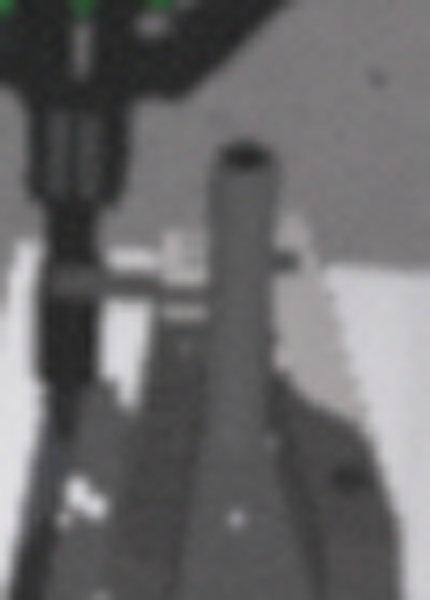

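The blade, now at row 290 of the crop, runs behind the post. There is no force rise yet, so I continue in half-millimetre steps.

step_arm(moves=[-0.001, 0, 0, 0, 1, -0.001, 0, 0, 0, 1, -0.001, 0, 0, 0, 1])

```text
clock: 19.25
position: [0.5824, 0.1687, 0.0638]
ee_rot: [0.0, 0.801, 0.598, 0.0]
contact_force: [1.1, 1.3, 0.1]
width: -0.0002
```

step_arm(moves=[-0.001, 0, 0, 0, 1, -0.001, 0, 0, 0, 1, -0.001, 0, 0, 0, 1])

```text
clock: 19.55
position: [0.5822, 0.1682, 0.0638]
ee_rot: [0.0, 0.801, 0.598, -0.0]
contact_force: [0.3, 2.1, 1.2]
width: -0.0002
```

step_arm(moves=[-0.001, 0, 0, 0, 1, -0.001, 0, 0, 0, 1, -0.001, 0, 0, 0, 1])

```text
clock: 19.85
position: [0.5822, 0.168, 0.0638]
ee_rot: [-0.0, 0.801, 0.598, 0.0]
contact_force: [1.0, 3.3, -0.3]
width: -0.0
```

step_arm(moves=[-0.001, 0, 0, 0, 1, -0.001, 0, 0, 0, 1, -0.001, 0, 0, 0, 1])

```text
clock: 20.15
position: [0.5821, 0.1678, 0.0638]
ee_rot: [-0.0, 0.801, 0.598, 0.001]
contact_force: [1.0, 5.4, -0.1]
width: -0.0001
```

Touch. The force has risen to about 5 N, of which 1.5 N is the slider's friction, and motion stalled at gauge x ≈ 59.6 mm against 59.1 predicted. I back straight off, then lift.

step_arm(moves=[0.004, 0, 0, 0, 1, 0.02, 0, 0, 0, 1, 0.05, 0, 0, 0, 1, 0.05, 0, 0, 0, 1, 0.05, 0, -0.06, 0, 1])

```text
clock: 20.65
position: [0.586, 0.191, 0.0901]
ee_rot: [-0.002, 0.801, 0.599, -0.004]
contact_force: [-0.3, -0.1, -1.2]
width: -0.0002
```

step_arm(moves=[0.03, 0, -0.1, 0, 1, 0.1, -0.1, -0.2, 0, 1, 0.15, -0.2, -0.3, 0, 1, 0.15, -0.3, -0.3, 0, 1, 0.15, -0.3, -0.3, 0, 1])

```text
clock: 21.15
position: [0.4653, 0.3068, 0.2452]
ee_rot: [0.0, 0.801, 0.598, 0.001]
contact_force: [-0.1, 1.3, 0.5]
width: 0.0003
```

step_arm(moves=[0, 0, 0, 0, 1, 0, 0, 0, 0, 1, 0, 0, 0, 0, 1])

```text
clock: 21.45
position: [0.467, 0.3053, 0.2432]
ee_rot: [0.0, 0.801, 0.598, -0.0]
contact_force: [0.8, 0.5, 0.1]
width: 0.0001
```

Run:
```python
from h import *
to(O)
t=cam('top');s=cam('side'); np.save('s3.npy',s,allow_pickle=True); np.save('t3.npy',t,allow_pickle=True)
c=np.zeros((600,800,3),np.uint8)
c[:,:450]=cv2.resize(s['frame'][185:305,280:370],(450,600),interpolation=cv2.INTER_CUBIC)
c[:350,450:]=cv2.resize(t['frame'][205:265,250:310],(350,350),interpolation=cv2.INTER_CUBIC)
c[360:600,450:770]=cv2.resize(t['frame'],(320,240))
cv2.imwrite('pics/final.png',c)
```

```text
clock 21.45 pos [0.467  0.3053 0.2432] gauge [158.9 197.3 243.2] tool x ang 73.48 w 0.00013762614353056825
shift [-0.3165  0.3951  0.4868] twist to 73.6: -0.0006686098429547372 tilt [-1.2e-03  2.0e-04 -1.0e+00] Fgauge [0.66, -0.62, 0.11]
```

View pics/final.png

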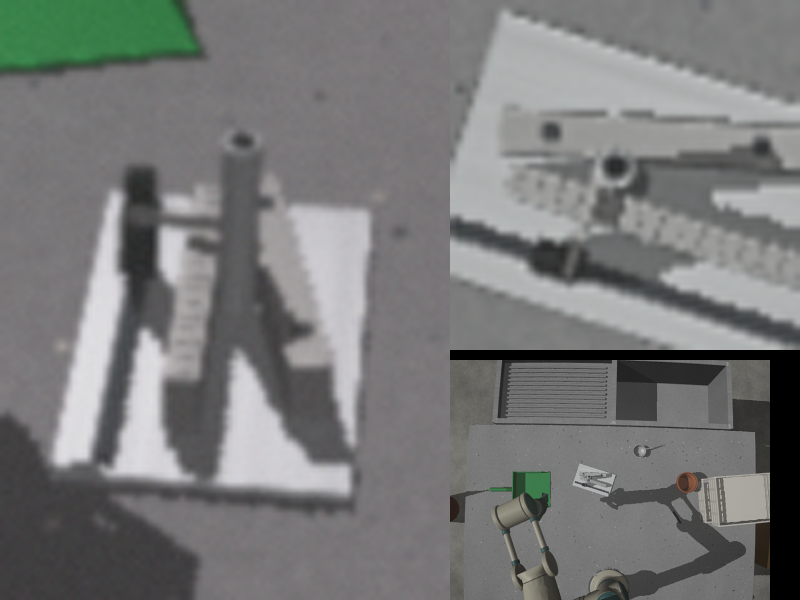

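The post's top is at side-crop (242,140), the same pixel as before the pointer touched it. The blade meets it, the bystanders are in place and the arm is clear. I'm handing in.

```bash
python3 -c "
from h import *
print(job.sign_off())"
```

```text
the job is handed in; nothing more can be done
None
```

I wedged the post in the gauge and brought the pointer's blade up to it. I then backed the arm off and handed the job in at about 21.5 s; the hand-in gives no verdict.

- **Wedging:** I stood the post on the plate in the wide end and slid it along the straight bar. It began to resist at about gauge x 20–21 mm, and I seated it at about 11 N, the top of the 8–11 N range. I then eased the push and opened the fingers across the slot.
- **Thickness:** The finger opening while gripping read about 17 mm (16.6–17.3 mm). I did not work out a thickness from the pointer's position.
- **Pointer:** I pushed the knob back until the blade touched the post. Motion stalled about 0.5 mm from where I predicted. The push peaked at about 5.4 N, so the blade pressed on the post with roughly 4 N.
- **Last checks:** In the final pictures the post is upright, at the same pixel as before the blade touched it. The blade is at the post and the other things look undisturbed by eye. I did not measure the gap or the bystanders' positions separately.
- **Disagreement:** Feeling the straight bar showed my camera-based gauge frame was about 1.2 mm off across the slot. I corrected for that before pushing the knob.

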